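# Turn the row of reagent pots round for the way back

### The job

Move the four lidded pots one at a time from the grey cups on the steel tray into the empty aluminium rack, in the reverse order: the pot nearest the tray's handle goes in the place farthest from the rack's handle, the next beside it, and so on, until the pot farthest from the tray's handle stands nearest the rack's handle. Set each one down upright on the floor of its place, near the middle, without dropping it or tipping any over.

Things in the scene. Friction and masses are not known exactly. Their poses are not given: they have to be found in the camera images.
- pot_a_mid (a point): pot A, loose, 0.07 to 0.22 kg, the tall round pot: white body 40 mm across and 68 mm high, above it a narrower black cap 34 mm across; 90 mm tall in all. Take it by the white body. The point is on its upright axis, half-way up (45 mm above its underside); z is up along that axis. At the start it stands in holder_a.
- pot_b_mid (a point): pot B, loose, 0.07 to 0.22 kg, the short round pot: 40 mm across, lower half white, upper half a black lid of full width (41 mm across, 30 mm high); 60 mm tall in all. Take it by the lid, clear of the cup's walls. The point is on its upright axis, half-way up (30 mm above its underside); z is up along that axis. At the start it stands in holder_b.
- pot_c_mid (a point): pot C, loose, 0.07 to 0.22 kg, the square pot: white body 40 x 40 mm and 64 mm high with vertical faces along its x and y axes, above it a round black cap 30 mm across; 76 mm tall in all. Take it by the white body, across two opposite faces. The point is on its upright axis, half-way up (38 mm above its underside); z is up along that axis. At the start it stands in holder_c.
- pot_d_mid (a point): pot D, loose, 0.07 to 0.22 kg, the slim round pot on a wider round foot: foot 44 mm across and 8 mm high, white tube 24 mm across, black cap 25 mm across in the top 12 mm; 78 mm tall in all. Take it by the tube. The point is on its upright axis, half-way up (39 mm above its underside); z is up along that axis. At the start it stands in holder_d.
- holder_a: grey square cup, fixed: the one of four identical cups in a row on the steel tray in which pot A stands at the start (its place in the row varies). 62 x 62 mm outside, 54 x 54 mm inside, 22 mm high, floor 4 mm thick. Origin: centre of its underside, 4 mm above the table; x along the row towards the tray's handle, z up.
- holder_b: grey square cup, fixed: the one of four identical cups in a row on the steel tray in which pot B stands at the start (its place in the row varies). 62 x 62 mm outside, 54 x 54 mm inside, 22 mm high, floor 4 mm thick. Origin: centre of its underside, 4 mm above the table; x along the row towards the tray's handle, z up.
- holder_c: grey square cup, fixed: the one of four identical cups in a row on the steel tray in which pot C stands at the start (its place in the row varies). 62 x 62 mm outside, 54 x 54 mm inside, 22 mm high, floor 4 mm thick. Origin: centre of its underside, 4 mm above the table; x along the row towards the tray's handle, z up.
- holder_d: grey square cup, fixed: the one of four identical cups in a row on the steel tray in which pot D stands at the start (its place in the row varies). 62 x 62 mm outside, 54 x 54 mm inside, 22 mm high, floor 4 mm thick. Origin: centre of its underside, 4 mm above the table; x along the row towards the tray's handle, z up.
- tray: steel tray, fixed, plate 300 x 70 x 4 mm; carries the grey cups, centred at x = -96, -32, 32, 96 mm. Origin: on the table under the middle of the row; +x points along the row to the end with the carrying handle (steel bar bent up across the row at x = 150 mm, 44 mm high, 52 mm wide), the end far from the robot. Stands left or right of the rack.
- rack: aluminium rack, fixed, empty at first: four open places in a row, centred at x = -96, -32, 32, 96 mm, y = 0, each 60 (x) by 54 mm (y) inside; walls to 22 mm above the table, floor 4 mm above it. Origin: on the table under the middle of the row; +x points along the row to the end with the carrying handle (as the tray's, at x = 150 mm), the end far from the robot.
Things that resemble listed ones, but are neither listed nor needed, are in the scene too. Leave any yellow look-alike of the holder_d alone. Leave any yellow look-alike of the part that bears pot_a_mid alone.

How it is judged:
By the outcome, as a careful person would: the job done as asked, in the order asked, and still so for the second after the job is handed in, with the robot touching nothing.
It also fails if it takes over 120 s, if anything falls off the work surface, if the arm or the gripper's body presses on something with over 40 N, if the wrist force passes 120 N, or if a joint passes its speed limit or range.

### The arm

A 6-joint arm with a two-finger parallel gripper is mounted at the origin on the work surface. World frame = base frame: x ahead of the robot, y to its left, z up, the work surface at z = 0. Lengths are in m, angles in rad, forces in N, time in s.
With the tool pointing down it reaches from about 0.35 to 0.775 m from the base axis. Payload 7.3 kg.
Tool frame: the origin (TCP) lies midway between the tips of the shut fingers; the grasp point (between the pads) lies grasp_offset behind it (grasp_offset is the distance from the TCP to the grasp point, in m); z points along the fingers, y is the line along which they close (so a half turn about z gives the same grasp; the last joint's range is limited). The gripper opens to 92 mm and grips with 3 to 60 N. Pads are 19 mm wide; open, the fingers measure 130 mm over their backs; the gripper's body (75 mm by 190 mm) begins 47 mm behind the grasp point.
Start: joints at [-1.252, 0.342, 1.524, -0, 1.275, -0.146], TCP at [0.235, -0.469, 0.227] pointing down, gripper open.
Joint ranges: [-2.53, 2.53], [-0.77, 2.02], [0.04, 2.7], [-1, 4.14], [0.28, 2.66], [-3.11, 3.11]. Speed limits (rad/s): [2.57, 2.57, 3.14, 3.14, 3.14, 3.14].

### API

Orientations are given as [roll, pitch, yaw] about the fixed x, y, z axes, in that order (R = Rz(yaw) Ry(pitch) Rx(roll)).
In Python, from cell import * gives the robot as it stands.
- The arm moves only by the tool step_arm, never from a script. Its argument "plan" is a list of rows, each a list of 5 numbers: the closure, from -1 (fully open) to 1 (shut), then the shift along the tool's x, y, z in m, then the turn about the tool's z in rad. In form: [[hand, x, y, z, twist], ...]. A call has 1 to 20 rows; each row is the pose to reach, as a shift and turn from the pose commanded when the call began, along the tool's axes at that moment; what a row does not reach only later rows make up. A row lasts 1/8 s, in which the tool goes at most 62.5 mm and 10.7 degrees, less where a joint would pass 70% of its speed; a pose out of reach is approached as far as the arm can. A call with a gripper value outside its range is refused whole. The fingers move at their own pace and stop on an object; "grip_force" is the grip in N (left out, the last holds). Time passes only in rows, so rows that repeat a pose let the fingers close. It gives the time, the measured TCP pose, the force, the opening and the grip force at its end, in the units of the state.
- observe(): the state, without advancing time (a new reading comes with each control period).
- read_camera(name): name is "scene" or "side" or "wrist"; returns a dict with "img" (384x512x3 uint8, red, green, blue), "range_z" (384x512 float32, m along the optical axis (not along the pixel's ray), 0 where there is no reading), "fx", "fy", "cx", "cy" (pixels), "R" (3x3) and "t" (3): a world point X has camera coordinates R X + t; the wrist camera has in their place "T_tool_cam" (4x4, takes a point from camera to tool coordinates, whose origin is the TCP and whose axes are the flange's). Camera axes: x right, y down, z forward; pixel columns grow to the right and rows downward; lengths in m; the calibration is good to about 2 mm. The wrist camera is an equidistant fisheye: a pixel r from the principal point sees the ray r / f radians off the axis. A picture is of the moment at which its call begins: read the wrist's pose just before it.
- hand_in(): hands the job in; it is judged then, once.
The state is a dict: "time": time; "qpos": joint angles; "qvel": joint speeds; "joint_efforts": joint torques, N m; "tool_pos": TCP position; "tool_rot": TCP orientation; "contact_force": force on the tool from outside, world axes, zero at the start; "torque": the same for the moment, N m; "opening": finger opening in m; "grip_force": force on a finger pad.
Only numpy, scipy, OpenCV 4.12 (cv2) and the standard library are available. Lean on these libraries where they do the work, as an engineer would, in place of code of your own. Each camera call takes 0.05 s, during which the arm holds its last target. There are 200 camera calls.

## Working session

There is one attempt and no reset: what is moved stays moved. The work goes in short steps, Python scripts to look and compute and a tool call to move; the robot and the scene stay as the last step left them, time stands still between calls to the robot, and variables do not carry over. Pictures are saved under pics/ and viewed, at most 14 in all, crops included, and the job is handed in when it is done.

Besides the shell and the picture viewer there is one more tool, called after "Request:" as name(argument=value, ...), one argument or row to a line, values as JSON. step_arm: Moves the arm, as the interface text tells. Its arguments: {"type":"object","properties":{"plan":{"type":"array","items":{"type":"array","items":{"type":"number"}}},"grip_force":{"type":"number"}},"required":["plan"]}

```bash
mkdir -p pics; ls
python3 - <<'E'
from cell import *
import cv2,numpy as np
s=observe();print(s)
for n in("scene","side"):
    c=read_camera(n);cv2.imwrite(f"pics/{n}0.png",c["img"][:,:,::-1]);np.savez(f"{n}0.npz",**c)
    print(n,c["fx"],c["cx"],c["cy"],c["R"],c["t"])
E
```

```text
pics
{'time': 0.0, 'qpos': array([-1.25196019e+00,  3.42736788e-01,  1.52501918e+00, -1.99989322e-05,
        1.27542515e+00, -1.46004922e-01]), 'qvel': array([-4.57602314e-05,  1.28829384e-03,  3.81148409e-04, -4.29119642e-04,
       -8.74509336e-05,  5.97285273e-04]), 'joint_efforts': array([-1.97103168e-04, -4.31243670e+01, -2.44225073e+01,  7.16064451e-02,
        5.54354070e-02, -1.06525545e-04]), 'tool_pos': array([ 0.23522711, -0.4688867 ,  0.22603693]), 'tool_rot': array([-3.14001832e+00, -2.12179182e-04,  4.64846725e-01]), 'contact_force': array([-0.33550284,  0.52794454,  0.13146063]), 'torque': array([ 0.04719219, -0.02041625, -0.01023545]), 'grip_force': 0.0, 'opening': 0.09160668536073972}
scene 480.5382516754054 251.91897113001744 192.79242986975208 [[-0.54228743  0.84014178 -0.00928068]
 [ 0.6386335   0.40499167 -0.65431567]
 [-0.54595933 -0.36075412 -0.75616458]] [ 0.35486954 -0.28471523  1.30779428]
side 376.7645740456838 258.44932157003046 187.84786955318134 [[-0.9839151  -0.17855939 -0.0052547 ]
 [-0.09423859  0.54382258 -0.83389213]
 [ 0.15175689 -0.81998387 -0.55190244]] [0.54735188 0.14547721 0.80410915]
```

View pics/scene0.png

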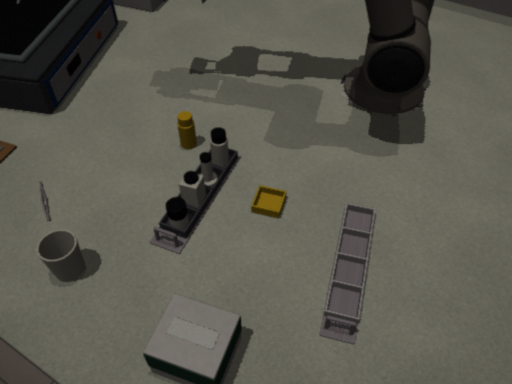

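View pics/side0.png

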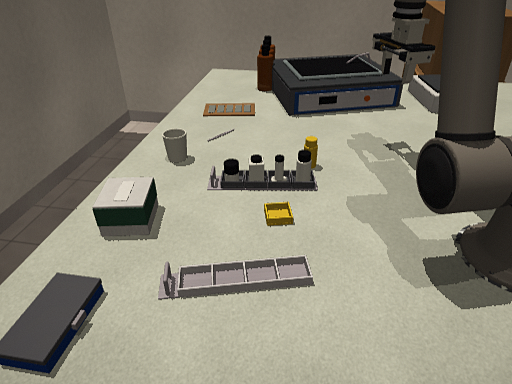

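The scene shows the tray at left, with its handle at (165,235). From the handle the order is B (177,210), C (192,188), D (208,168), A (219,145). A yellow bottle stands at (187,130) and a yellow cup at (268,202). The rack is at right, with its handle at (340,325).

```bash
cat > h.py <<'E'
import numpy as np,cv2
def cloud(c):
    v,u=np.mgrid[:384,:512];z=c["range_z"]
    P=np.stack([(u-c["cx"])/c["fx"]*z,(v-c["cy"])/c["fy"]*z,z],-1)
    W=(P-c["t"])@c["R"];W[z<=0]=np.nan
    return W
E
python3 - <<'E'
from h import *
import cell; print([ (k,getattr(cell,k)) for k in dir(cell) if not k.startswith('_') and not callable(getattr(cell,k))][:20], [k for k in dir(cell) if k[0]!='_'])
for n in("scene","side"):
    c=dict(np.load(f"{n}0.npz"));W=cloud(c);hsv=cv2.cvtColor(c["img"],cv2.COLOR_RGB2HSV)
    yel=(hsv[...,1]>150)&(hsv[...,0]>15)&(hsv[...,0]<35)
    k,l,s,ce=cv2.connectedComponentsWithStats(yel.astype(np.uint8))
    for i in range(1,k):
        if s[i,4]>60:
            w=W[l==i];print(n,"yel",ce[i].round(),np.nanmin(w,0).round(3),np.nanmax(w,0).round(3))
    h=W[...,2]
    tall=(h>.012)&(h<.14)&(W[...,0]>.2)&(W[...,0]<.9)&(abs(W[...,1])<.6)
    k,l,s,ce=cv2.connectedComponentsWithStats(tall.astype(np.uint8))
    for i in range(1,k):
        if s[i,4]>60:
            m=l==i;w=W[m];xy=w[:,:2].astype(np.float32)
            print(n,s[i],np.nanmin(w,0).round(3),np.nanmax(w,0).round(3),cv2.minAreaRect(xy))
E
```

```text
[('grasp_offset', 0.0188)] ['IKError', 'grasp_offset', 'hand_in', 'observe', 'read_camera']
scene yel [186. 130.] [ 0.444 -0.326  0.002] [ 0.479 -0.292  0.094]
scene yel [268. 201.] [ 0.479 -0.081 -0.   ] [ 0.553 -0.01   0.026]
scene [177 111  19  36 541] [ 0.44  -0.33   0.012] [ 0.479 -0.292  0.094] ((0.45946529507637024, -0.3107358515262604), (0.03871332108974457, 0.037493862211704254), 2.149245023727417)
scene [ 153  127   84  118 3337] [ 0.436 -0.239  0.012] [ 0.721 -0.141  0.101] ((0.5786583423614502, -0.18988054990768433), (0.282357394695282, 0.064300537109375), 9.060994148254395)
scene [251 185  35  30 346] [ 0.479 -0.085  0.012] [ 0.554 -0.011  0.027] ((0.5156498551368713, -0.04789935052394867), (0.06539729982614517, 0.0622967854142189), 16.592700958251953)
scene [ 324  203   51  130 1390] [0.421 0.098 0.012] [0.708 0.233 0.048] ((0.56484055519104, 0.16752678155899048), (0.28657856583595276, 0.06207897886633873), 17.063270568847656)
scene [  36  229   48   51 1729] [ 0.829 -0.326  0.012] [ 0.899 -0.253  0.089] ((0.8637112379074097, -0.2892746031284332), (0.07173838466405869, 
[... 1282 characters left out ...]
02  29  20 268] [ 0.48  -0.086  0.012] [ 0.554 -0.009  0.024] ((0.516979455947876, -0.048435553908348083), (0.06215900182723999, 0.06598500907421112), 16.6643123626709)
side [ 177  255  136   39 1543] [0.422 0.098 0.012] [0.686 0.232 0.026] ((0.5546075105667114, 0.16348138451576233), (0.2597460448741913, 0.06565563380718231), 17.358688354492188)
side [163 261   8  32 152] [0.687 0.183 0.012] [0.708 0.233 0.046] ((0.697111189365387, 0.2079533189535141), (0.00781430397182703, 0.05251748114824295), 16.669925689697266)
side [   0  273  103   97 5202] [0.806 0.239 0.012] [0.9   0.413 0.039] ((0.8530109524726868, 0.3256399631500244), (0.09390655905008316, 0.17416822910308838), 0.02860161103308201)
```

Request:
step_arm(
  plan=[
    [-1,0.42,-0.1,-0.07,0.305],
    [-1,0.42,-0.1,-0.07,0.305],
    [-1,0.42,-0.1,-0.07,0.305],
    [-1,0.42,-0.1,-0.07,0.305],
    [-1,0.42,-0.1,-0.07,0.305],
    [-1,0.42,-0.1,-0.07,0.305],
    [-1,0.42,-0.1,-0.07,0.305],
    [-1,0.42,-0.1,-0.07,0.305],
    [-1,0.42,-0.1,-0.07,0.305],
    [-1,0.42,-0.1,-0.07,0.305],
    [-1,0.42,-0.1,-0.07,0.305],
  ],
)

```text
time: 1.48
tool_pos: [0.5651, -0.1928, 0.2967]
tool_rot: [3.142, 0.0, 0.158]
contact_force: [0.7, -0.5, 0.4]
opening: 0.0916
grip_force: 0.0
```

```bash
cat >> h.py <<'E'
from scipy.spatial.transform import Rotation as Rn
def pose(s): return Rn.from_euler('xyz',s["tool_rot"]).as_matrix(),np.array(s["tool_pos"])
def fcloud(c,R,p):
    v,u=np.mgrid[:384,:512];z=c["range_z"]
    a,b=(u-c["cx"])/c["fx"],(v-c["cy"])/c["fy"];th=np.hypot(a,b)+1e-9
    k=np.tan(th)/th
    P=np.stack([a*k*z,b*k*z,z],-1);T=c["T_tool_cam"]
    W=(P@T[:3,:3].T+T[:3,3])@R.T+p;W[(z<=0)|(th>1.4)]=np.nan
    return W
def go(x,y,z,yaw,s=None):
    "tool-frame shift and twist from the present pose"
    import cell
    s=s or cell.observe();R,p=pose(s);d=R.T@(np.array([x,y,z])-p)
    tw=(s["tool_rot"][2]-yaw+np.pi/2)%np.pi-np.pi/2
    print("go",d.round(4),round(tw,3),"from",p.round(4),s["tool_rot"].round(3),"t",s["time"])
E
python3 - <<'E'
from h import *
from cell import *
s=observe();c=read_camera("wrist");np.savez("w1.npz",**c,pose=np.r_[s["tool_pos"],s["tool_rot"]])
cv2.imwrite("pics/w1.png",c["img"][:,:,::-1])
print(s["time"],s["tool_pos"],s["tool_rot"],c["fx"],c["T_tool_cam"].round(3))
W=fcloud(c,*pose(s))
o=np.array([.566,-.191]);a=.16;e=np.array([np.cos(a),np.sin(a)]);f=np.array([-e[1],e[0]])
d=W[...,:2]-o;X=d@e;Y=d@f;Z=W[...,2]
g=c["img"].max(-1)
for nm,x,lo,hi in(("B",96,.055,.08),("C",32,.062,.095),("C cap",32,.076,.095),("D",-32,.07,.1),("A",-96,.085,.11)):
    m=(abs(X-x/1e3)<.03)&(abs(Y)<.033)&(Z>lo)&(Z<hi)
    r=cv2.minAreaRect(np.c_[X[m],Y[m]].astype(np.float32)*1000);print(nm,m.sum(),np.round(r[0]+r[1],1),round(r[2],1),np.median(Z[m]).round(4))
m=(abs(X)<.13)&(abs(Y)<.04)&(Z<.032)&(Z>.022)
print("cups",cv2.minAreaRect(np.c_[X[m],Y[m]].astype(np.float32)*1000))
E
```

```text
1.475 [ 0.56513269 -0.19277361  0.29674588] [3.14152031e+00 2.55234291e-04 1.57798133e-01] 297.3186396354542 [[ 0.001 -0.966 -0.258  0.07 ]
 [ 1.     0.001  0.001  0.   ]
 [-0.001 -0.258  0.966 -0.159]
 [ 0.     0.     0.     1.   ]]
B 772 [98.7 -3.2 39.6 39.5] 44.2 0.0685
C 919 [31.  -3.9 39.8 39.6] 4.3 0.0735
C cap 411 [31.3 -3.7 28.7 27.5] 0.6 0.0846
D 312 [-30.9  -2.3  24.2  23.4] 0.5 0.0863
A 410 [-91.6  -3.5  22.8  31.9] 0.4 0.0985
cups ((-0.12833404541015625, -2.2745132446289062), (254.1683349609375, 62.14404296875), 0.31006962060928345)
```

Request:
step_arm(
  plan=[
    [-1,0.0998,0.0014,0.06,0],
    [-1,0.0998,0.0014,0.12,0],
    [-1,0.0998,0.0014,0.17,0],
    [-1,0.0998,0.0014,0.2,0],
    [-1,0.0998,0.0014,0.23,0],
    [-1,0.0998,0.0014,0.25,0],
    [-1,0.0998,0.0014,0.262,0],
    [-1,0.0998,0.0014,0.262,0],
    [-1,0.0998,0.0014,0.262,0],
    [1,0.0998,0.0014,0.262,0],
    [1,0.0998,0.0014,0.262,0],
    [1,0.0998,0.0014,0.262,0],
    [1,0.0998,0.0014,0.262,0],
    [1,0.0998,0.0014,0.262,0],
    [1,0.0998,0.0014,0.262,0],
    [1,0.0998,0.0014,0.262,0],
  ],
  grip_force=20,
)

```text
time: 3.52
tool_pos: [0.6647, -0.1773, 0.0347]
tool_rot: [3.141, -0.0, 0.16]
contact_force: [0.4, -0.1, -1.1]
opening: 0.0403
grip_force: 20.0
```

Request:
step_arm(
  plan=[
    [1,0,0,-0.02,0],
    [1,0,0,-0.06,0],
    [1,0,0,-0.11,0],
    [1,0,0,-0.15,0],
    [1,-0.02,-0.04,-0.17,0],
    [1,-0.045,-0.1,-0.17,-0.05],
    [1,-0.07,-0.155,-0.17,-0.1],
    [1,-0.095,-0.21,-0.17,-0.138],
    [1,-0.12,-0.265,-0.17,-0.138],
    [1,-0.14,-0.315,-0.17,-0.138],
    [1,-0.1506,-0.341,-0.17,-0.138],
    [1,-0.1506,-0.341,-0.17,-0.138],
    [1,-0.1506,-0.341,-0.17,-0.138],
    [1,-0.1506,-0.341,-0.17,-0.138],
  ],
)

```text
time: 5.28
tool_pos: [0.4624, 0.1346, 0.2049]
tool_rot: [3.141, -0.0, 0.296]
contact_force: [-0.2, -0.7, -1.2]
opening: 0.0407
grip_force: 20.0
```

Run:
```python
from h import *
from cell import *
s=observe();c=read_camera("wrist");np.savez("w2.npz",**c,pose=np.r_[s["tool_pos"],s["tool_rot"]])
cv2.imwrite("pics/w2.png",c["img"][:,:,::-1])
W=fcloud(c,*pose(s))
o=np.array([.5535,.1637]);a=.298;e=np.array([np.cos(a),np.sin(a)]);f=np.array([-e[1],e[0]])
d=W[...,:2]-o;X=d@e;Y=d@f;Z=W[...,2]
m=(abs(X)<.14)&(abs(Y)<.045)&(Z<.026)&(Z>.015)
print("rack",m.sum(),cv2.minAreaRect(np.c_[X[m],Y[m]].astype(np.float32)*1000),np.median(Z[m]),X[m].min(),X[m].max())
h,b=np.histogram(X[m&(abs(Y)<.023)]*1000,bins=np.arange(-140,141,4));print([(int(x),int(n)) for x,n in zip(b,h) if n>0])
m=(abs(X)<.14)&(abs(Y)<.025)&(Z<.01);print("floor",np.nanmedian(Z[m]))
m=(Z>.03)&(Z<s["tool_pos"][2]+.02)&(np.hypot(W[...,0]-s["tool_pos"][0],W[...,1]-s["tool_pos"][1])<.05)
print("held",s["tool_pos"],s["tool_rot"],s["opening"],m.sum(),np.nanmin(W[m],0),np.nanmax(W[m],0))
go(*(o-.096*e),.0305,a,s)
```

```text
rack 2212 ((-7.573577880859375, -1.151388168334961), (242.6456756591797, 62.525245666503906), 0.17965750396251678) 0.022282219109242274 -0.12891737915484688 0.1138339548391478
[(-132, 1), (-128, 38), (-68, 41), (-64, 119), (-4, 81), (0, 98), (60, 115), (64, 79)]
floor 0.004598009574342518
held [0.46243094 0.1346171  0.20490217] [ 3.14122070e+00 -3.90763190e-04  2.96364684e-01] 0.040678007430108444 2043 [0.45686399 0.10269733 0.17970995] [0.48455059 0.17256987 0.22490185]
go [-0.0005 -0.0011  0.1744] -0.002 from [0.4624 0.1346 0.2049] [ 3.141 -0.     0.296] t 5.275
```

View pics/w2.png

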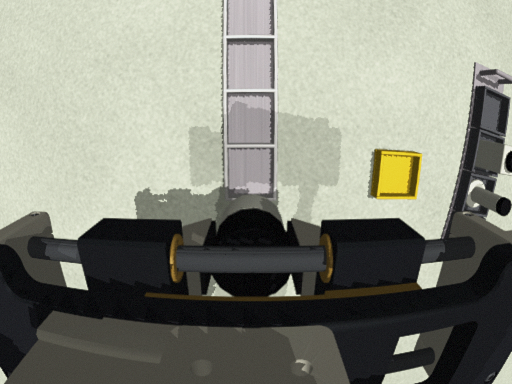

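The wrist view shows pot B held upright at (253,240). The rack cells run up the picture at x≈250, and the yellow cup at (396,175) is well clear.

Request:
step_arm(
  plan=[
    [1,0,0,0.05,0],
    [1,0,0,0.1,0],
    [1,0,0,0.14,0],
    [1,0,0,0.16,0],
    [1,0,0,0.167,0],
    [1,0,0,0.171,0],
    [1,0,0,0.1735,0],
    [1,0,0,0.1735,0],
    [1,0,0,0.1735,0],
    [0.5,0,0,0.1735,0],
    [0,0,0,0.1735,0],
    [-0.5,0,0,0.1735,0],
    [-1,0,0,0.1735,0],
    [-1,0,0,0.1735,0],
    [-1,0,0,0.16,0],
    [-1,0,0,0.12,0],
    [-1,0,0,0.06,0],
    [-1,0,0,0,0],
    [-1,0,0,-0.06,0],
    [-1,0,0,-0.09,0],
  ],
)

```text
time: 7.82
tool_pos: [0.4623, 0.1357, 0.2994]
tool_rot: [3.14, -0.006, 0.298]
contact_force: [0.8, 0.6, -0.2]
opening: 0.0918
grip_force: 0.0
```

```bash
cat >> h.py <<'E'
TR=(np.array([.566,-.191]),.16);RK=(np.array([.5535,.1637]),.298)
def frame(F):
    o,a=F;e=np.array([np.cos(a),np.sin(a)]);return o,e,np.array([-e[1],e[0]])
def at(F,x,y): o,e,f=frame(F);return o+x*e+y*f
def look(F,x,lo,hi,W):
    o,e,f=frame(F);d=W[...,:2]-o;X=d@e;Y=d@f;Z=W[...,2]
    m=(abs(X-x)<.03)&(abs(Y)<.033)&(Z>lo)&(Z<hi)
    if m.sum()<20: print("none",x,m.sum());return
    r=cv2.minAreaRect(np.c_[X[m],Y[m]].astype(np.float32)*1000);print(x,m.sum(),np.round(r[0]+r[1],1),round(r[2],1),"z",np.median(Z[m]).round(4))
E
python3 - <<'E'
from h import *
from cell import *
s=observe();c=read_camera("scene");W=cloud(c);look(RK,-.096,.05,.08,W)
go(*at(TR,.0313,-.0037),.3,.235,s)
E
```

```text
-0.096 332 [-97.4   0.1  40.8  39.3] 15.7 z 0.064
go [ 0.0338  0.3507 -0.    ] 0.063 from [0.4623 0.1357 0.2994] [ 3.14  -0.006  0.298] t 7.825
```

Request:
step_arm(
  plan=[
    [-1,0.0338,0.3507,-0.0,0.063],
    [-1,0.0338,0.3507,-0.0,0.063],
    [-1,0.0338,0.3507,-0.0,0.063],
    [-1,0.0338,0.3507,-0.0,0.063],
    [-1,0.0338,0.3507,-0.0,0.063],
    [-1,0.0338,0.3507,-0.0,0.063],
    [-1,0.0338,0.3507,-0.0,0.063],
    [-1,0.0338,0.3507,-0.0,0.063],
    [-1,0.0338,0.3507,-0.0,0.063],
    [-1,0.0338,0.3507,-0.0,0.063],
  ],
)

```text
time: 9.12
tool_pos: [0.5969, -0.1886, 0.2954]
tool_rot: [3.141, -0.001, 0.236]
contact_force: [-0.7, -0.3, -1.0]
opening: 0.0918
grip_force: 0.0
```

Run:
```python
from h import *
from cell import *
s=observe();c=read_camera("wrist");W=fcloud(c,*pose(s))
look(TR,.032,.062,.08,W);look(TR,.032,.076,.095,W);look(TR,-.032,.075,.1,W);look(TR,-.096,.085,.11,W)
go(*at(TR,.0313,-.0037),.035,.235,s)
```

```text
0.032 524 [31.4 -3.4 39.8 39.6] 4.7 z 0.0724
0.032 433 [31.4 -3.4 28.7 27.9] 3.6 z 0.0845
-0.032 293 [-30.6  -1.6  23.4  23.8] 4.0 z 0.0865
none -0.096 15
go [2.000e-04 1.000e-03 2.604e-01] 0.001 from [ 0.5969 -0.1886  0.2954] [ 3.141e+00 -1.000e-03  2.360e-01] t 9.125
```

Request:
step_arm(
  plan=[
    [-1,0.0002,0.001,0.06,0],
    [-1,0.0002,0.001,0.12,0],
    [-1,0.0002,0.001,0.17,0],
    [-1,0.0002,0.001,0.21,0],
    [-1,0.0002,0.001,0.24,0],
    [-1,0.0002,0.001,0.255,0],
    [-1,0.0002,0.001,0.26,0],
    [-1,0.0002,0.001,0.26,0],
    [-1,0.0002,0.001,0.26,0],
    [1,0.0002,0.001,0.26,0],
    [1,0.0002,0.001,0.26,0],
    [1,0.0002,0.001,0.26,0],
    [1,0.0002,0.001,0.26,0],
    [1,0.0002,0.001,0.26,0],
    [1,0.0002,0.001,0.26,0],
    [1,0.0002,0.001,0.25,0],
    [1,0.0002,0.001,0.21,0],
    [1,0.0002,0.001,0.16,0],
    [1,0.0002,0.001,0.11,0],
    [1,0.0002,0.001,0.095,0],
  ],
)

```text
time: 11.68
tool_pos: [0.5988, -0.1913, 0.2041]
tool_rot: [3.137, -0.005, 0.235]
contact_force: [-1.2, -0.3, -2.3]
opening: 0.0398
grip_force: 20.0
```

Run:
```python
from h import *
go(*at(RK,-.032,-.0005),.2,.298)
```

```text
go [ 0.0067 -0.3533  0.0025] -0.063 from [ 0.5988 -0.1913  0.2041] [ 3.137 -0.005  0.235] t 11.675
```

Request:
step_arm(
  plan=[
    [1,0.001,-0.05,0,-0.02],
    [1,0.002,-0.11,0,-0.063],
    [1,0.003,-0.17,0,-0.063],
    [1,0.004,-0.23,0,-0.063],
    [1,0.005,-0.29,0,-0.063],
    [1,0.006,-0.33,0,-0.063],
    [1,0.0065,-0.353,0,-0.063],
    [1,0.0065,-0.353,0,-0.063],
    [1,0.0065,-0.353,0,-0.063],
    [1,0.0065,-0.353,0,-0.063],
  ],
)

```text
time: 12.92
tool_pos: [0.5218, 0.153, 0.1994]
tool_rot: [3.141, 0.001, 0.296]
contact_force: [-0.1, 0.3, -1.6]
opening: 0.0397
grip_force: 20.0
```

Run:
```python
from h import *
go(*at(RK,-.032,-.0005),.0318,.298)
```

```text
go [ 0.0016 -0.0005  0.1676] -0.002 from [0.5218 0.153  0.1994] [3.141e+00 1.000e-03 2.960e-01] t 12.925
```

Request:
step_arm(
  plan=[
    [1,0.001,0,0.05,0],
    [1,0.0015,0,0.1,0],
    [1,0.0015,0,0.14,0],
    [1,0.0015,0,0.157,0],
    [1,0.0015,0,0.163,0],
    [1,0.0015,0,0.166,0],
    [1,0.0015,0,0.168,0],
    [1,0.0015,0,0.168,0],
    [1,0.0015,0,0.168,0],
    [0.5,0.0015,0,0.168,0],
    [0,0.0015,0,0.168,0],
    [-0.5,0.0015,0,0.168,0],
    [-1,0.0015,0,0.168,0],
    [-1,0.0015,0,0.168,0],
    [-1,0.0015,0,0.155,0],
    [-1,0.0015,0,0.12,0],
    [-1,0.0015,0,0.06,0],
    [-1,0.0015,0,0,0],
    [-1,0.0015,0,-0.06,0],
    [-1,0.0015,0,-0.095,0],
  ],
)

```text
time: 15.42
tool_pos: [0.5234, 0.1546, 0.2994]
tool_rot: [3.141, -0.006, 0.298]
contact_force: [0.7, 0.7, 0.0]
opening: 0.092
grip_force: 0.0
```

Run:
```python
from h import *
from cell import *
s=observe();c=read_camera("scene");W=cloud(c);look(RK,-.096,.05,.08,W);look(RK,-.032,.055,.072,W);look(RK,-.032,.072,.1,W)
go(*at(TR,-.0308,-.002),.3,.16,s)
```

```text
-0.096 338 [-96.8   0.4  40.9  39.2] 26.0 z 0.064
-0.032 259 [-32.    0.7  42.2  39.9] 0.0 z 0.0676
-0.032 194 [-30.4   2.5  32.2  35.7] 89.8 z 0.0802
go [-0.0915  0.3407 -0.0008] 0.138 from [0.5234 0.1546 0.2994] [ 3.141 -0.006  0.298] t 15.425
```

Request:
step_arm(
  plan=[
    [-1,-0.0915,0.3405,0,0.138],
    [-1,-0.0915,0.3405,0,0.138],
    [-1,-0.0915,0.3405,0,0.138],
    [-1,-0.0915,0.3405,0,0.138],
    [-1,-0.0915,0.3405,0,0.138],
    [-1,-0.0915,0.3405,0,0.138],
    [-1,-0.0915,0.3405,0,0.138],
    [-1,-0.0915,0.3405,0,0.138],
    [-1,-0.0915,0.3405,0,0.138],
    [-1,-0.0915,0.3405,0,0.138],
  ],
)

```text
time: 16.73
tool_pos: [0.5356, -0.1967, 0.295]
tool_rot: [3.141, -0.0, 0.161]
contact_force: [0.1, -0.2, 0.7]
opening: 0.092
grip_force: 0.0
```

Run:
```python
from h import *
from cell import *
s=observe();c=read_camera("wrist");W=fcloud(c,*pose(s));cv2.imwrite("pics/w3.png",c["img"][:,:,::-1])
look(TR,-.032,.075,.1,W);look(TR,-.096,.085,.11,W)
go(*at(TR,-.0307,-.0018),.035,.16,s)
```

```text
-0.032 311 [-30.8  -1.9  24.1  24.2] 45.9 z 0.0864
-0.096 575 [-96.8  -3.1  33.   32.8] 29.1 z 0.0985
go [1.0e-04 9.0e-04 2.6e-01] 0.001 from [ 0.5356 -0.1967  0.295 ] [ 3.141 -0.     0.161] t 16.725
```

Request:
step_arm(
  plan=[
    [-1,0,0.001,0.06,0],
    [-1,0,0.001,0.12,0],
    [-1,0,0.001,0.17,0],
    [-1,0,0.001,0.21,0],
    [-1,0,0.001,0.24,0],
    [-1,0,0.001,0.255,0],
    [-1,0,0.001,0.26,0],
    [-1,0,0.001,0.26,0],
    [-1,0,0.001,0.26,0],
    [1,0,0.001,0.26,0],
    [1,0,0.001,0.26,0],
    [1,0,0.001,0.26,0],
    [1,0,0.001,0.26,0],
    [1,0,0.001,0.26,0],
    [1,0,0.001,0.26,0],
    [1,0,0.001,0.26,0],
    [1,0,0.001,0.25,0],
    [1,0,0.001,0.21,0],
    [1,0,0.001,0.16,0],
    [1,0,0.001,0.11,0],
  ],
)

```text
time: 19.27
tool_pos: [0.5354, -0.1987, 0.1868]
tool_rot: [3.141, -0.0, 0.16]
contact_force: [1.5, -0.1, -1.1]
opening: 0.024
grip_force: 20.0
```

Run:
```python
from h import *
go(*at(RK,.032,-.0005),.2,.298)
import cell;print(cell.observe()["qpos"])
```

```text
go [ 0.1073 -0.3588 -0.0133] -0.138 from [ 0.5354 -0.1987  0.1868] [ 3.141 -0.     0.16 ] t 19.275
[-4.89505448e-01  4.58970539e-01  1.45595888e+00 -4.90933944e-05
  1.22648345e+00  9.21505654e-01]
```

Request:
step_arm(
  plan=[
    [1,0.015,-0.05,-0.013,-0.05],
    [1,0.032,-0.105,-0.013,-0.1],
    [1,0.05,-0.16,-0.013,-0.138],
    [1,0.067,-0.22,-0.013,-0.138],
    [1,0.084,-0.28,-0.013,-0.138],
    [1,0.098,-0.33,-0.013,-0.138],
    [1,0.107,-0.359,-0.013,-0.138],
    [1,0.107,-0.359,-0.013,-0.138],
    [1,0.107,-0.359,-0.013,-0.138],
    [1,0.107,-0.359,-0.013,-0.138],
  ],
)

```text
time: 20.52
tool_pos: [0.5842, 0.1713, 0.1979]
tool_rot: [3.141, 0.0, 0.296]
contact_force: [0.5, -0.9, -0.9]
opening: 0.0238
grip_force: 20.0
```

Run:
```python
from h import *
go(*at(RK,.032,-.0005),.0315,.298)
```

```text
go [ 0.0004 -0.0013  0.1664] -0.002 from [0.5842 0.1713 0.1979] [3.141 0.    0.296] t 20.525
```

Request:
step_arm(
  plan=[
    [1,0,-0.001,0.05,0],
    [1,0,-0.001,0.1,0],
    [1,0,-0.001,0.14,0],
    [1,0,-0.001,0.156,0],
    [1,0,-0.001,0.162,0],
    [1,0,-0.001,0.165,0],
    [1,0,-0.001,0.1668,0],
    [1,0,-0.001,0.1668,0],
    [1,0,-0.001,0.1668,0],
    [0.5,0,-0.001,0.1668,0],
    [0,0,-0.001,0.1668,0],
    [-0.5,0,-0.001,0.1668,0],
    [-1,0,-0.001,0.1668,0],
    [-1,0,-0.001,0.1668,0],
    [-1,0,-0.001,0.15,0],
    [-1,0,-0.001,0.11,0],
    [-1,0,-0.001,0.06,0],
    [-1,0,-0.001,0,0],
    [-1,0,-0.001,-0.06,0],
    [-1,0,-0.001,-0.095,0],
  ],
)

```text
time: 23.02
tool_pos: [0.5843, 0.1737, 0.298]
tool_rot: [3.141, -0.006, 0.298]
contact_force: [0.6, 0.4, -0.4]
opening: 0.0919
grip_force: 0.0
```

Run:
```python
from h import *
from cell import *
s=observe();c=read_camera("scene");W=cloud(c);look(RK,-.096,.05,.08,W);look(RK,-.032,.055,.072,W);look(RK,.032,.07,.1,W)
go(*at(TR,-.0968,-.003),.3,.86,s)
```

```text
-0.096 335 [-96.9  -0.2  41.2  39.1] 40.0 z 0.0641
-0.032 256 [-31.9   0.6  39.9  42.2] 89.8 z 0.0677
0.032 168 [32.4  1.6 23.5 24.7] 45.1 z 0.0816
go [-0.2208  0.333  -0.0031] -0.562 from [0.5843 0.1737 0.298 ] [ 3.141 -0.006  0.298] t 23.025
```

Request:
step_arm(
  plan=[
    [-1,-0.2208,0.333,0,-0.562],
    [-1,-0.2208,0.333,0,-0.562],
    [-1,-0.2208,0.333,0,-0.562],
    [-1,-0.2208,0.333,0,-0.562],
    [-1,-0.2208,0.333,0,-0.562],
    [-1,-0.2208,0.333,0,-0.562],
    [-1,-0.2208,0.333,0,-0.562],
    [-1,-0.2208,0.333,0,-0.562],
    [-1,-0.2208,0.333,0,-0.562],
    [-1,-0.2208,0.333,0,-0.562],
    [-1,-0.2208,0.333,0,-0.562],
  ],
)

```text
time: 24.45
tool_pos: [0.4708, -0.2086, 0.2929]
tool_rot: [3.141, -0.0, 0.861]
contact_force: [-0.9, 0.6, -0.3]
opening: 0.0917
grip_force: 0.0
```

Run:
```python
from h import *
from cell import *
s=observe();c=read_camera("wrist");W=fcloud(c,*pose(s));cv2.imwrite("pics/w4.png",c["img"][:,:,::-1])
look(TR,-.096,.085,.11,W)
go(*at(TR,-.0968,-.003),.041,.86,s);print(s["qpos"])
```

```text
-0.096 614 [-97.   -2.9  32.6  33.2] 40.5 z 0.0985
go [-0.0006  0.0005  0.2519] 0.001 from [ 0.4708 -0.2086  0.2929] [ 3.141 -0.     0.861] t 24.45
[-5.65905573e-01  2.79487903e-01  1.42993177e+00  3.79966108e-06
  1.43193741e+00  1.43403945e-01]
```

View pics/w4.png

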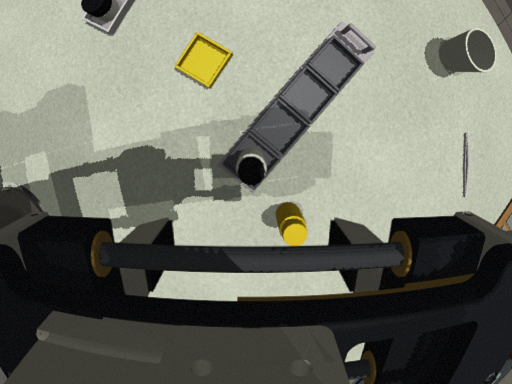

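The view shows pot A at (250,170). The yellow bottle at (292,225) lies to the tool's -x side, clear of the finger line.

Request:
step_arm(
  plan=[
    [-1,0,0,0.06,0],
    [-1,0,0,0.12,0],
    [-1,0,0,0.17,0],
    [-1,0,0,0.205,0],
    [-1,0,0,0.235,0],
    [-1,0,0,0.248,0],
    [-1,0,0,0.252,0],
    [-1,0,0,0.252,0],
    [-1,0,0,0.252,0],
    [1,0,0,0.252,0],
    [1,0,0,0.252,0],
    [1,0,0,0.252,0],
    [1,0,0,0.252,0],
    [1,0,0,0.252,0],
    [1,0,0,0.252,0],
    [1,0,0,0.245,0],
    [1,0,0,0.205,0],
    [1,0,0,0.155,0],
    [1,0,0,0.105,0],
    [1,0,0,0.085,0],
  ],
)

```text
time: 27.0
tool_pos: [0.4714, -0.2101, 0.2113]
tool_rot: [3.136, -0.001, 0.86]
contact_force: [1.1, 0.3, -1.5]
opening: 0.0394
grip_force: 20.0
```

Run:
```python
from h import *
go(*at(RK,.096,-.0005),.21,.298)
```

```text
go [ 0.4178 -0.1301  0.0009] 0.562 from [ 0.4714 -0.2101  0.2113] [ 3.136e+00 -1.000e-03  8.600e-01] t 27.0
```

Request:
step_arm(
  plan=[
    [1,0.05,-0.016,0,0.1],
    [1,0.11,-0.034,0,0.2],
    [1,0.165,-0.051,0,0.3],
    [1,0.22,-0.068,0,0.4],
    [1,0.275,-0.086,0,0.5],
    [1,0.33,-0.103,0,0.562],
    [1,0.38,-0.118,0,0.562],
    [1,0.41,-0.128,0,0.562],
    [1,0.418,-0.13,0,0.562],
    [1,0.418,-0.13,0,0.562],
    [1,0.418,-0.13,0,0.562],
    [1,0.418,-0.13,0,0.562],
  ],
)

```text
time: 28.5
tool_pos: [0.6447, 0.1908, 0.2081]
tool_rot: [3.141, -0.0, 0.296]
contact_force: [-0.9, -0.5, -1.5]
opening: 0.0395
grip_force: 20.0
```

Run:
```python
from h import *
go(*at(RK,.096,-.0005),.0375,.298)
```

```text
go [ 0.0008 -0.0005  0.1706] -0.002 from [0.6447 0.1908 0.2081] [ 3.141 -0.     0.296] t 28.5
```

Request:
step_arm(
  plan=[
    [1,0.001,-0.0005,0.05,0],
    [1,0.001,-0.0005,0.1,0],
    [1,0.001,-0.0005,0.14,0],
    [1,0.001,-0.0005,0.158,0],
    [1,0.001,-0.0005,0.165,0],
    [1,0.001,-0.0005,0.169,0],
    [1,0.001,-0.0005,0.171,0],
    [1,0.001,-0.0005,0.171,0],
    [1,0.001,-0.0005,0.171,0],
    [0.5,0.001,-0.0005,0.171,0],
    [0,0.001,-0.0005,0.171,0],
    [-0.5,0.001,-0.0005,0.171,0],
    [-1,0.001,-0.0005,0.171,0],
    [-1,0.001,-0.0005,0.171,0],
    [-1,0.001,-0.0005,0.155,0],
    [-1,0.001,-0.0005,0.11,0],
    [-1,0.001,-0.0005,0.06,0],
    [-1,0.001,-0.0005,0,0],
    [-1,0.001,-0.0005,-0.05,0],
    [-1,0.001,-0.0005,-0.08,0],
  ],
)

```text
time: 31.0
tool_pos: [0.6459, 0.1929, 0.2928]
tool_rot: [3.141, -0.006, 0.298]
contact_force: [0.4, 0.3, -0.3]
opening: 0.0917
grip_force: 0.0
```

Run:
```python
from h import *
from cell import *
c=read_camera("scene");W=cloud(c);cv2.imwrite("pics/s9.png",c["img"][:,:,::-1])
c=read_camera("side");cv2.imwrite("pics/d9.png",cv2.resize(c["img"][190:310,140:330,::-1],None,fx=3,fy=3))
for x,l in((-.096,.05),(-.032,.055),(.032,.07),(.096,.08)):look(RK,x,l,.11,W)
```

```text
-0.096 335 [-96.2   0.1  40.2  39.2] 29.9 z 0.0643
-0.032 456 [-31.4   0.5  40.1  41.5] 89.0 z 0.0698
0.032 169 [32.4  1.8 23.5 24.2] 57.4 z 0.082
0.096 347 [96.7  1.4 32.7 34. ] 82.1 z 0.0942
```

View pics/d9.png

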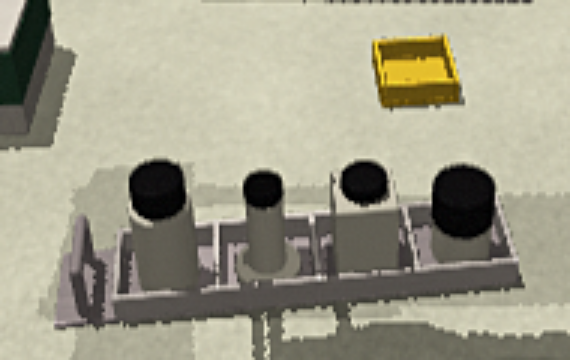

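All four pots stand upright and centred. From the rack's handle (85,265) the order is A (160,220), D (265,220), C (365,215), B (463,215).

```bash
python3 -c "
from cell import *
print(hand_in())"
```

```text
the job is handed in; nothing more can be done
None
```

All four pots now stand upright near the middle of their rack places, A, D, C, B from the rack's handle (the reverse of the tray order), and I handed the job in at about 31 s of robot time.

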